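# Sort the hardness tester's accessories back into their fitted tray

### The job

The hardness tester's accessories were left mixed on the bench after a check: sort each of the five pieces back into the wooden insert in the grey tray that is made for it. The flat anvil goes shank down into the narrow hole until its disc rests on the block, the loupe stands in the cup, the objective lies in the oblong pocket, and the large and the small reference block each lie flat in the round recess of their own size. Set the pieces down without dropping them, and leave all of them fully seated.

Things in the scene. Friction and masses are not known exactly. Their poses are not given: they have to be found in the camera images.
- flat_anvil: Flat anvil: black steel disc 57 mm across and 20 mm thick on top of a central shank 24 mm across and 24 mm long, 0.62 kg; stands upright on its shank, 44 mm tall. Origin: centre of the shank's underside, z up; the disc spans z = 24 to 44 mm.
- loupe: Measuring loupe: black round barrel with a narrow white ring, 36 mm across, 47 mm tall, standing upright, 60 g. Origin: centre of its underside, z up.
- large_block: Large hardness reference block: bright steel disc lying flat, 60 mm across, 15 mm thick, 0.33 kg. Origin: centre of its underside, z up. Pieces may lie in front of the bench instrument at the right, which is 0.22 m tall with its near left corner at about x = 0.44, y = -0.16, in the way of a direct move to the tray.
- small_block: Small hardness reference block: bright steel disc lying flat, 50 mm across, 12 mm thick, 0.18 kg. Origin: centre of its underside, z up.
- objective: Spare objective: black barrel lying on its side, 30 mm wide, 30 mm high, 64 mm long along its own y axis; it does not roll, 0.16 kg. Origin: centre of its underside, z up.
- insert_anvil: Wooden insert for the flat anvil, the tallest block: 86 x 86 mm, 34 mm high, with one narrow deep round hole in its middle, 34 mm across with a 3 mm chamfer, floor 6 mm above the insert's underside (28 mm deep). The shank goes in the hole and the disc rests on the block's top, so the seated anvil's origin is 10 mm above the insert's origin. Origin: centre of the insert's underside, z up.
- insert_large_block: Wooden insert for the large reference block: 86 x 86 mm plate, 18 mm high, with a wide shallow round recess, 71 mm across with a 3 mm chamfer, 6 mm deep (its felt floor is 12 mm above the insert's underside; the seated block stands 9 mm proud). Origin: underside centre, z up. All inserts are fixed 88 mm apart, in two rows of three, in a low grey tray.
- insert_small_block: Wooden insert for the small reference block: 86 x 86 mm plate, 18 mm high, with a shallow round recess in its middle, 58 mm across with a 3 mm chamfer, 6 mm deep (its felt floor is 12 mm above the insert's underside; the seated block stands 6 mm proud). The large block does not fit in it. Origin: centre of the insert's underside, z up.
- insert_objective: Wooden insert for the objective: 86 x 86 mm plate, 20 mm high, with an oblong pocket in its middle, 76 mm long along the insert's own x axis, 42 mm wide along its y, with a 3 mm chamfer, 12 mm deep (its felt floor is 8 mm above the insert's underside). The objective lies lengthwise in it, either way round, and then stands 18 mm proud. Origin: centre of the insert's underside, z up.
- insert_loupe: Wooden insert for the loupe: 86 x 86 mm plate, 10 mm high, that carries a round open cup in its middle, 62 mm across outside, 46 mm inside widening to 54 mm at the rim; the rim is 34 mm and the cup's felt floor 10 mm above the insert's underside. The seated loupe stands 23 mm above the rim. Origin: underside centre, z up. (The sixth insert holds a steel V-anvil, 46 mm high: already done.)
There are look-alikes about, which are no part of the job. There is more than one size of the flat_anvil; the job needs the larger.

How it is judged (in metres and radians):
At the end, for the whole second after the job is handed in: Each of the five pieces is seated in its own insert: within 10 mm of the insert's middle, within 3 mm of the seated height, upright or flat within 0.12 rad, at rest and released (horizontal distance between flat_anvil and insert_anvil below 0.01 m and z of flat_anvil in the frame of insert_anvil between 0.007 and 0.013 m and angle between each of flat_anvil, loupe, large_block, small_block, objective's own z axis and vertical below 0.12 rad and linear speed of each of flat_anvil, loupe, large_block, small_block, objective below 0.02 m/s and contact force between each of flat_anvil, loupe, large_block, small_block, objective and the fingers below 0.05 N and horizontal distance between loupe and insert_loupe below 0.01 m and z of loupe in the frame of insert_loupe between 0.007 and 0.013 m and horizontal distance between large_block and insert_large_block below 0.01 m and z of large_block in the frame of insert_large_block between 0.009 and 0.015 m and horizontal distance between small_block and insert_small_block below 0.01 m and z of small_block in the frame of insert_small_block between 0.009 and 0.015 m and horizontal distance between objective and insert_objective below 0.01 m and z of objective in the frame of insert_objective between 0.005 and 0.011 m); the robot touches nothing.
It fails at once if a piece is dropped: it falls free of the fingers at more than 0.8 m/s (some 33 mm) ((contact force between flat_anvil and the fingers below 0.01 N and linear speed of flat_anvil above 0.8 m/s) or (contact force between loupe and the fingers below 0.01 N and linear speed of loupe above 0.8 m/s) or (contact force between large_block and the fingers below 0.01 N and linear speed of large_block above 0.8 m/s) or (contact force between small_block and the fingers below 0.01 N and linear speed of small_block above 0.8 m/s) or (contact force between objective and the fingers below 0.01 N and linear speed of objective above 0.8 m/s)).
It also fails if it takes over 120 s, if anything falls off the work surface, if the arm or the gripper's body presses on something with over 40 N, if the wrist force passes 120 N, or if a joint passes its speed limit or range.

### The arm

A 6-joint arm with a two-finger parallel gripper is mounted at the origin on a cart in front of the work surface, level with it; the furniture and walls round the work are solid. World frame = base frame: x ahead of the robot, y to its left, z up, the work surface at z = 0. Lengths are in m, angles in degrees, forces in N, time in s.
With the tool pointing down it reaches from about 0.25 to 0.725 m from the base axis. Payload 9.7 kg.
Tool frame: the origin (TCP) lies on the mounting face of the last link; the fingertips stand 173 mm ahead of it and the grasp point (between the pads) lies 155 mm ahead of it; z points along the fingers, y is the line along which they close (so a half turn about z gives the same grasp; the last joint's range is limited). The gripper opens to 85 mm and grips with 20 to 120 N. Pads are 22 mm wide; open, the fingers measure 114 mm over their backs; the gripper's body (76 mm by 85 mm) begins 54 mm behind the grasp point. The pads swing forward as they close: fully open they stand 13 mm farther back than shut.
Start: joints at [-77.063, 4.979, 10.078, 95.1, 0, 90], TCP at [0.123, -0.536, 0.405] pointing down, gripper open.
Joint ranges: [-179.16, 179.16], [-48.56, 103.87], [-65.8, 70.77], [-126.05, 130.52], [-82.76, 87.17], [-180, 180]. Speed limits (degrees/s): [127.2, 127.2, 147.25, 180, 180, 180].

### API

Orientations are given as [roll, pitch, yaw] about the fixed x, y, z axes, in that order (R = Rz(yaw) Ry(pitch) Rx(roll)).
In Python, from workcell import bot, camera, camera_model, outline_of, pinpoint gives the robot as it stands.
- The arm moves only by the tool move_arm, never from a script. Its arguments are lists of equal length, an entry for each row: "jaw": the closure, from 0 (fully open) to 1 (shut); "delta_pos": the shift along the world's x, y, z in m, a list of three; "yaw": the turn about the world's z in rad. In form: {"jaw": [jaw, ...], "delta_pos": [[dx, dy, dz], ...], "yaw": [yaw, ...]}. A call has 1 to 10 rows; each row shifts and turns the commanded pose from where the row before left it; what a row does not reach is not made up. A row lasts 1/12 s, in which the tool goes at most 41.7 mm and 7.16 degrees, less where a joint would pass 70% of its speed; a pose out of reach is approached as far as the arm can. A call with a gripper value outside its range is refused whole. The fingers move at their own pace and stop on an object; "force" is the grip in N (left out, the last holds). Time passes only in rows, so rows that do not move let the fingers close. It gives the time, the measured TCP pose, the force, the opening and the grip force at its end, in the units of the state.
- bot.get_obs(): the state, without advancing time (a new reading comes with each control period).
- camera(name): name is "side" or "top"; returns the picture (384x512x3 uint8, red, green, blue); there is no depth.
- camera_model(name): a dict with "fx", "fy", "cx", "cy" (pixels), "R" (3x3) and "t" (3): a world point X has camera coordinates R X + t. Camera axes: x right, y down, z forward; pixel columns grow to the right and rows downward; lengths in m; the calibration is good to about 2 mm. A picture is of the moment at which its call begins. camera_model takes no time and is no camera call.
- bot.job_done(): hands the job in; it is judged then, once.
Trained networks look in the newest picture that a camera, given by its name, has taken for a name from the list of things; names that differ only in an ending like _2 or _b are one class to them, and where a whole thing is asked for, a point or a joint stands for the part that bears it (a point fixed in the world has none). Each returns a list of dicts, best first, with "confidence" (0 to 1); they miss things now and then, are a little off and sometimes report something else, mostly with a low value. They report only what shows in the picture. A call takes as long as a camera call. They do not tell look-alikes from the thing itself.
- outline_of(camera, thing): "mask" (384x512 bool, what is visible of it) and "xy" ([column, row] in pixels, amid what is visible of it).
- pinpoint(camera, thing): "xy" ([column, row] in pixels: a listed point, or the origin of a listed thing).
The state is a dict: "time": time; "q": joint angles; "qd": joint speeds; "joint_efforts": joint torques, N m; "ee_pos": TCP position; "tcp_rot": TCP orientation; "wrist_force": force on the tool from outside, world axes, zero at the start; "torque": the same for the moment, N m; "opening": finger opening in m; "grasp_force": force on a finger pad.
Only numpy, scipy, OpenCV 4.12 (cv2) and the standard library are available. Lean on these libraries where they do the work, as an engineer would, in place of code of your own. Each camera call takes 0.05 s, during which the arm holds its last target. There are 200 camera calls.

## Working session

There is one attempt and no reset: what is moved stays moved. The work goes in short steps, Python scripts to look and compute and a tool call to move; the robot and the scene stay as the last step left them, time stands still between calls to the robot, and variables do not carry over. Pictures are saved under pics/ and viewed, at most 14 in all, crops included, and the job is handed in when it is done.

Besides the shell and the picture viewer there is one more tool, called as name(argument=value, ...), one argument or row to a line, values as JSON. move_arm: Moves the arm, as the interface text tells. Its arguments: {"type":"object","properties":{"jaw":{"type":"array"},"delta_pos":{"type":"array"},"yaw":{"type":"array"},"force":{"type":"number"}},"required":["jaw","delta_pos","yaw"]}

```bash
mkdir -p pics
cat > h.py <<'E'
import numpy as np, cv2
from workcell import bot, camera, camera_model, outline_of, pinpoint
def ray(cam,uv,z):
    m=camera_model(cam);R=np.array(m["R"]);t=np.array(m["t"])
    d=R.T@np.array([(uv[0]-m["cx"])/m["fx"],(uv[1]-m["cy"])/m["fy"],1]);c=-R.T@t
    return c+d*(z-c[2])/d[2]
def save(cam,name):
    im=camera(cam);cv2.imwrite(f"pics/{name}.png",cv2.cvtColor(im,cv2.COLOR_RGB2BGR));return im
E
python3 - <<'E'
from h import *
save("top","t0");save("side","s0")
for c in("top","side"):
    m=camera_model(c);print(c,m["fx"],(-np.array(m["R"]).T@np.array(m["t"])).round(3))
for n in["flat_anvil","loupe","large_block","small_block","objective","insert_anvil","insert_large_block","insert_small_block","insert_objective","insert_loupe"]:
    for r in pinpoint("top",n)[:4]:
        print(n,round(r["confidence"],2),np.round(r["xy"]),ray("top",r["xy"],0.0)[:2].round(3))
print(bot.get_obs())
E
```

```text
top 458.2680848068248 [0.329 0.005 1.153]
side 437.3061751286186 [0.796 0.83  0.459]
flat_anvil 0.74 [229. 184.] [0.512 0.041]
flat_anvil 0.73 [300. 227.] [ 0.408 -0.143]
loupe 0.48 [258. 180.] [ 0.525 -0.034]
loupe 0.45 [301. 228.] [ 0.406 -0.146]
large_block 0.73 [243. 140.] [0.629 0.008]
small_block 0.82 [350. 251.] [ 0.35  -0.269]
objective 0.65 [238. 216.] [0.433 0.013]
insert_anvil 0.73 [350. 252.] [ 0.348 -0.27 ]
insert_anvil 0.63 [146. 170.] [0.543 0.253]
insert_large_block 0.58 [184. 136.] [0.634 0.158]
insert_small_block 0.92 [185. 167.] [0.552 0.152]
insert_objective 0.73 [148. 205.] [0.454 0.242]
insert_loupe 0.66 [183. 203.] [0.461 0.153]
{'time': 0.6, 'q': array([-7.70617003e+01,  4.97787594e+00,  1.00781520e+01,  9.50995372e+01,
       -4.25215752e-04,  9.00022455e+01]), 'qd': array([-0.01358866,  0.03694116,  0.01950418,  0.02393903,  0.01939739,
       -0.01997704]), 'joint_efforts': array([ 7.69213966e-04, -5.19817686e+01,  4.64694107e+01,  9.76352676e-04,
       -8.24432345e-05,  1.39890889e-05]), 'ee_pos': array([ 0.12314341, -0.53602929,  0.40469342]), 'tcp_rot': array([1.79999261e+02, 4.25186797e-04, 1.29360542e+01]), 'wrist_force': array([-0.10190756, -0.05727473, -0.70272787]), 'torque': array([-0.0283656 ,  0.03550372, -0.00504669]), 'grasp_force': 0.0, 'opening': 0.08528840937852937}
```

View pics/t0.png

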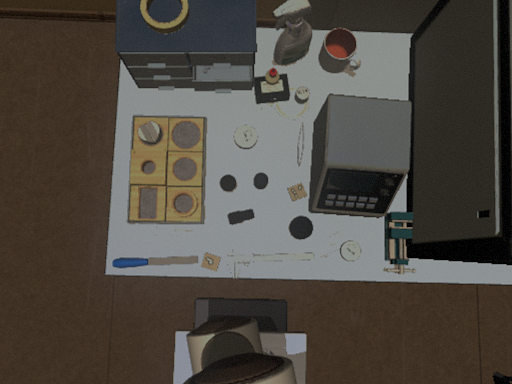

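View pics/s0.png

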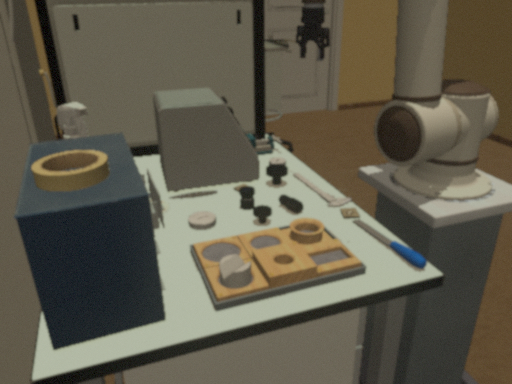

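The top view shows the large anvil at (301,228), two 20 px dark rounds at (228,183) and (260,181), the objective at (240,216), bright discs at (245,136) and (350,251), and the tray at (168,169). In the side view the loupe is at (247,197) and the small anvil at (262,213).

Run:
```python
from h import *
im=cv2.imread("pics/t0.png")
a=cv2.resize(im[105:235,120:220],None,fx=5,fy=5,interpolation=cv2.INTER_CUBIC)
b=cv2.resize(im[115:270,215:375],None,fx=5,fy=5,interpolation=cv2.INTER_CUBIC)
b=cv2.resize(b,(640,620)); b=cv2.resize(b,(619,600))
cv2.imwrite("pics/t0tray.png",cv2.resize(a,(460,598)));cv2.imwrite("pics/t0b.png",b)
camera("top")
g=cv2.cvtColor(im,cv2.COLOR_BGR2GRAY)
def dark(c,r,z,thr=90):
    # dark blob by threshold
    m=((g<thr)*255).astype(np.uint8); n,l,s,ce=cv2.connectedComponentsWithStats(m,connectivity=4)
    k=l[c[1],c[0]]; 
    cn=max(cv2.findContours((l==k).astype(np.uint8),cv2.RETR_EXTERNAL,cv2.CHAIN_APPROX_NONE)[0],key=len)
    p=np.array([ray("top",q[0],z)[:2] for q in cn]);(x,y),(w,h),an=cv2.minAreaRect(p.astype(np.float32))
    print(c,"area",s[k][4],"cen",ce[k],ray("top",ce[k],z)[:2].round(4),"rect",round(x,4),round(y,4),round(w,4),round(h,4),round(an,1),"eqd",round(2*np.sqrt(s[k][4]/np.pi)*(1.153-z)/458,4))
for c,z in[((301,228),.044),((228,183),.044),((260,181),.047),((240,216),.03)]: dark(c,0,z)
for n in["flat_anvil","loupe","large_block","small_block","objective","insert_anvil","insert_large_block","insert_small_block","insert_objective","insert_loupe"]:
    z={"flat_anvil":.044,"loupe":.047,"large_block":.015,"small_block":.012,"objective":.03}.get(n,.02)
    for r in outline_of("top",n)[:4]:
        M=r["mask"].astype(np.uint8)
        mo=cv2.moments(M,True);ce=(mo["m10"]/mo["m00"],mo["m01"]/mo["m00"])
        print(n,round(r["confidence"],2),np.round(ce,1),ray("top",ce,z)[:2].round(4),"eqd",round(2*np.sqrt(M.sum()/np.pi)*(1.153-z)/458,4))
```

```text
(301, 228) area 436 cen [300.58027523 227.27293578] [ 0.4043 -0.1386] rect 0.4046 -0.1386 0.054 0.057 27.6 eqd 0.0571
(228, 183) area 218 cen [227.69724771 182.83944954] [0.5083 0.0416] rect 0.508 0.0421 0.0397 0.0367 1.7 eqd 0.0403
(260, 181) area 190 cen [260.38947368 180.51052632] [ 0.516  -0.0382] rect 0.5161 -0.0385 0.0373 0.0319 1.4 eqd 0.0376
(240, 216) area 273 cen [240.05494505 216.07326007] [0.4288 0.009 ] rect 0.4289 0.0076 0.0288 0.0626 14.1 eqd 0.0457
flat_anvil 0.74 [227.2 182. ] [0.5105 0.0428] eqd 0.041
flat_anvil 0.56 [300.7 226.4] [ 0.4064 -0.1388] eqd 0.0542
flat_anvil 0.15 [240.3 215.2] [0.4298 0.0085] eqd 0.0434
loupe 0.5 [259.9 180.6] [ 0.5158 -0.0371] eqd 0.0349
large_block 0.93 [244.8 136.4] [0.6344 0.0029] eqd 0.0595
small_block 0.74 [349.4 250.2] [ 0.3527 -0.2654] eqd 0.0503
objective 0.73 [239.8 215.6] [0.4299 0.0097] eqd 0.0451
insert_anvil 0.57 [148.2 166.8] [0.5469 0.2421] eqd 0.1006
insert_large_block 0.66 [244.9 136.4] [0.6331 0.0027] eqd 0.0603
insert_large_block 0.32 [184.3 168.4] [0.5458 0.152 ] eqd 0.0969
insert_small_block 0.7 [184.2 168.3] [0.5459 0.1524] eqd 0.0961
insert_objective 0.9 [147.8 202.5] [0.4571 0.2379] eqd 0.1015
insert_loupe 0.94 [183.4 203.5] [0.4572 0.1502] eqd 0.0943
```

View pics/t0tray.png

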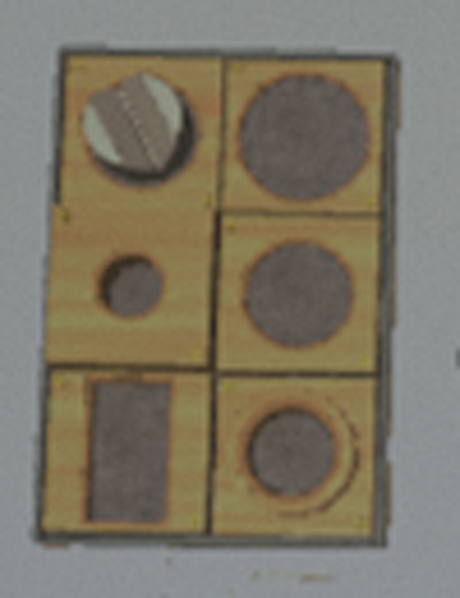

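View pics/t0b.png

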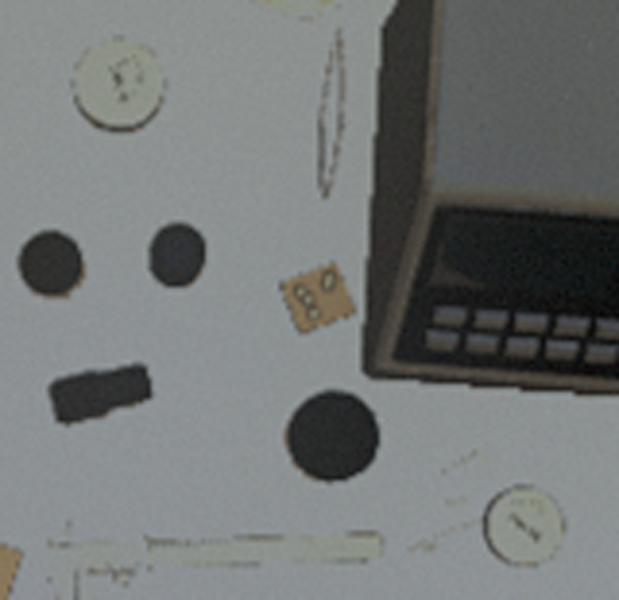

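The crop confirms the assignments: the large block is at (245,136), eq. diameter 59 mm. The small block is at (350,250), 50 mm. The big anvil is at (301,227), 57 mm, and the loupe at (260,181). The tray recesses are clear, so I'll fit the tray grid next.

Run:
```python
from h import *
from scipy.optimize import least_squares
im=cv2.imread("pics/t0.png");hs=cv2.cvtColor(im,cv2.COLOR_BGR2HSV)
m=((hs[...,1]<95)*255).astype(np.uint8)
n,l,s,ce=cv2.connectedComponentsWithStats(m,connectivity=4)
# name: seed, height above insert underside, grid col(+y),row(+x)
T={"large":((186,134),.018,0,1),"small":((185,169),.018,0,0),"obj":((148,203),.02,1,-1),"anvil":((148,167),.034,1,0),"loupe":((183,203),.012,0,-1)}
zt=.004;P=[];G=[];N=[]
for k,(c,z,gy,gx) in T.items():
    i=l[c[1],c[0]];st=s[i];u=ce[i]
    p=ray("top",u,z+zt)[:2];print(k,st[4],u.round(1),p.round(4),"size",(st[2:4]*(1.153-z)/458).round(4))
    P.append(p);G.append([gx*.088,gy*.088]);N.append(k)
P=np.array(P);G=np.array(G)
f=lambda v:(np.c_[v[0]+np.cos(v[2])*G[:,0]-np.sin(v[2])*G[:,1],v[1]+np.sin(v[2])*G[:,0]+np.cos(v[2])*G[:,1]])
r=least_squares(lambda v:(f(v)-P).ravel(),[.545,.152,0],loss="soft_l1",f_scale=.001)
print("yaw deg",np.degrees(r.x[2]));F=f(r.x)
for k,a,b in zip(N,F,P):print(k,a.round(4),((b-a)*1e3).round(1))
# side camera check of pieces and inserts (networks)
camera("side")
for n,z in[("flat_anvil",0),("loupe",0),("large_block",0),("small_block",0),("objective",0),("insert_loupe",.004),("insert_anvil",.004),("insert_objective",.004),("insert_small_block",.004)]:
    for q in pinpoint("side",n)[:2]:print(n,round(q["confidence"],2),np.round(q["xy"]),ray("side",q["xy"],z)[:2].round(3))
```

```text
large 594 [185.7 134.6] [0.6321 0.1523] size [0.0694 0.0669]
small 402 [184.5 168.6] [0.5447 0.1513] size [0.057  0.0545]
obj 507 [147.8 202.8] [0.456 0.237] size [0.0445 0.0767]
anvil 110 [148.7 167.4] [0.542 0.237] size [0.0293 0.0293]
loupe 270 [183.1 203. ] [0.4587 0.1515] size [0.0473 0.0473]
yaw deg 0.8787417950965851
large [0.6327 0.1523] [-0.6  0.1]
small [0.5447 0.1509] [-0.1  0.4]
obj [0.4554 0.2375] [ 0.6 -0.5]
anvil [0.5434 0.2389] [-1.4 -1.9]
loupe [0.4567 0.1496] [2.  1.9]
flat_anvil 0.71 [276. 179.] [ 0.397 -0.158]
flat_anvil 0.63 [265. 223.] [0.509 0.055]
loupe 0.77 [249. 209.] [ 0.52  -0.022]
large_block 0.86 [201. 224.] [0.639 0.007]
large_block 0.16 [284. 273.] [0.54  0.237]
small_block 0.52 [277. 163.] [ 0.354 -0.266]
objective 0.71 [291. 209.] [0.429 0.013]
insert_loupe 0.79 [305. 238.] [0.459 0.148]
insert_anvil 0.89 [283. 272.] [0.544 0.241]
insert_anvil 0.72 [304. 238.] [0.461 0.148]
insert_objective 0.6 [329. 265.] [0.458 0.249]
insert_small_block 0.63 [265. 250.] [0.548 0.161]
insert_small_block 0.54 [277. 165.] [ 0.36  -0.246]
```

move_arm(
  jaw=[0,0,0,0,0,0,0,0,0,0],
  delta_pos=[
    [0.023,0.027,0],
    [0.023,0.027,0],
    [0.023,0.027,0],
    [0.023,0.027,0],
    [0.023,0.027,0],
    [0.023,0.027,0],
    [0.023,0.027,0],
    [0.023,0.027,0],
    [0.023,0.027,0],
    [0.023,0.027,0],
  ],
  yaw=[-0.0226,-0.0226,-0.0226,-0.0226,-0.0226,-0.0226,-0.0226,-0.0226,-0.0226,-0.0226],
  force=40,
)

```text
time: 2.48
ee_pos: [0.3538, -0.2645, 0.4049]
tcp_rot: [180.0, -0.0, -0.1]
wrist_force: [0.2, -0.5, -0.8]
opening: 0.0855
grasp_force: 0.0
```

move_arm(
  jaw=[0,0,0,0,0,0,0,0,0,0],
  delta_pos=[
    [-0.001,-0.001,-0.035],
    [0,0,-0.035],
    [0,0,-0.035],
    [0,0,-0.035],
    [0,0,-0.035],
    [0,0,-0.025],
    [0,0,-0.015],
    [0,0,-0.01],
    [0,0,-0.006],
    [0,0,0],
  ],
  yaw=[0,0,0,0,0,0,0,0,0,0],
)

```text
time: 3.32
ee_pos: [0.352, -0.267, 0.1732]
tcp_rot: [-180.0, 0.0, -0.0]
wrist_force: [-1.0, -0.8, 0.1]
opening: 0.0852
grasp_force: 0.0
```

move_arm(
  jaw=[0.4,0.7,1,1,1,1,1,1],
  delta_pos=[
    [0,0,0],
    [0,0,0],
    [0,0,0],
    [0,0,0],
    [0,0,0],
    [0,0,0],
    [0,0,0],
    [0,0,0],
  ],
  yaw=[0,0,0,0,0,0,0,0],
)

```text
time: 3.98
ee_pos: [0.3525, -0.2673, 0.1751]
tcp_rot: [179.9, -0.1, -0.0]
wrist_force: [-1.5, 0.7, 7.2]
opening: 0.0476
grasp_force: 40.1
```

move_arm(
  jaw=[1,1,1,1,1,1],
  delta_pos=[
    [0,0,0.005],
    [0,0,0.015],
    [0,0,0.03],
    [0,0,0.035],
    [0,0,0.035],
    [0,0,0],
  ],
  yaw=[0,0,0,0,0,0],
)

```text
time: 4.48
ee_pos: [0.353, -0.2677, 0.3008]
tcp_rot: [179.7, -0.4, -0.0]
wrist_force: [0.4, -0.4, -1.0]
opening: 0.0479
grasp_force: 41.8
```

Run:
```python
from h import *
a=camera("side")[60:210,200:350];b=camera("top")[180:330,290:440]
im=np.hstack([a,b]);cv2.imwrite("pics/g1.png",cv2.cvtColor(cv2.resize(im,(800,400),interpolation=cv2.INTER_CUBIC),cv2.COLOR_RGB2BGR))
```

```text
(no output)
```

View pics/g1.png

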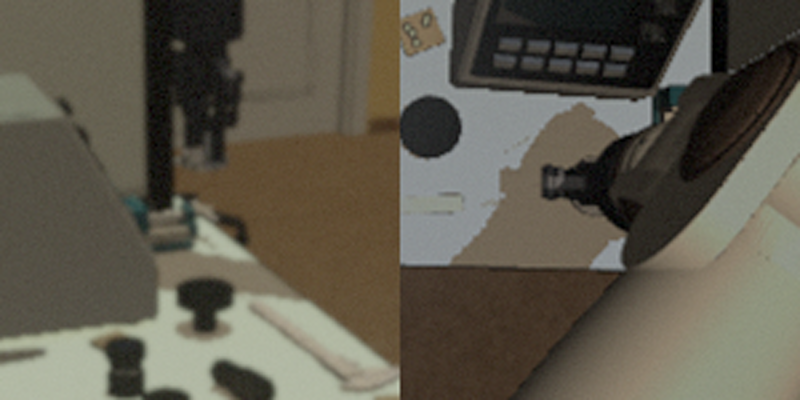

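The block is off the table, with a bright piece between the fingers at crop (205,155). I'll check the state and how it sits in the grip.

Run:
```python
from h import *
im=camera("side");o=bot.get_obs();print({k:np.round(o[k],3) for k in("ee_pos","wrist_force","torque","opening","grasp_force")})
e=o["ee_pos"]
for n in("small_block",):
    for q in outline_of("side",n)[:3]:
        print(q["confidence"],q["xy"],q["mask"].sum())
m=camera_model("side");R=np.array(m["R"]);t=np.array(m["t"])
for p in([e[0],e[1],e[2]-.17],[e[0]+.025,e[1],e[2]-.17],[e[0],e[1]+.025,e[2]-.17]):
    c=R@np.array(p)+t;print(np.round([m["fx"]*c[0]/c[2]+m["cx"],m["fy"]*c[1]/c[2]+m["cy"]],1))
a=im[95:135,250:310];cv2.imwrite("pics/g2.png",cv2.cvtColor(cv2.resize(a,(780,520),interpolation=cv2.INTER_CUBIC),cv2.COLOR_RGB2BGR))
```

```text
{'ee_pos': array([ 0.352, -0.267,  0.294]), 'wrist_force': array([ 0.013,  0.06 , -1.22 ]), 'torque': array([-0.02 ,  0.018, -0.007]), 'opening': np.float64(0.048), 'grasp_force': np.float64(41.824)}
0.56 [274.4, 120.9] 87
[277.1 121.5]
[268.7 122.5]
[280.5 123.9]
```

View pics/g2.png

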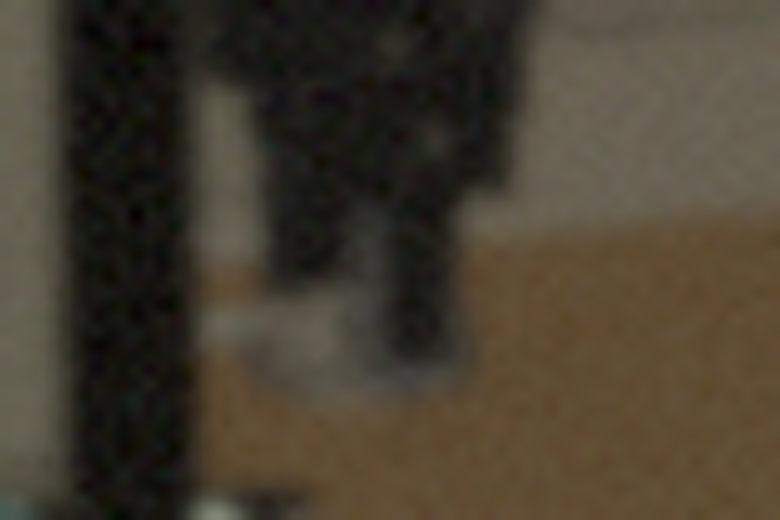

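The small block is held level and centred in the grip. I'll carry it y-first, clear of the instrument, turning 90° so the fingers open along x over the tray.

move_arm(
  jaw=[1,1,1,1,1,1,1,1,1,1],
  delta_pos=[
    [0,0.02,0],
    [0,0.03,0],
    [0,0.03,0],
    [0,0.03,0],
    [0,0.03,0],
    [0,0.03,0],
    [0,0.03,0],
    [0.01,0.03,0],
    [0.02,0.028,0],
    [0.025,0.025,0],
  ],
  yaw=[0.1,0.1,0.1,0.1,0.1,0.1,0.1,0.1,0.1,0.1],
)

```text
time: 5.52
ee_pos: [0.4065, 0.0178, 0.2925]
tcp_rot: [-179.9, 0.0, 57.6]
wrist_force: [1.0, -2.1, -1.7]
opening: 0.0477
grasp_force: 41.8
```

move_arm(
  jaw=[1,1,1,1,1,1,1,1],
  delta_pos=[
    [0.025,0.025,0],
    [0.025,0.025,0],
    [0.025,0.025,0],
    [0.025,0.025,0],
    [0.025,0.02,0],
    [0.012,0.015,0],
    [0,0,-0.02],
    [0,0,-0.02],
  ],
  yaw=[0.1,0.1,0.1,0.1,0.1,0.071,0,0],
)

```text
time: 6.18
ee_pos: [0.5446, 0.152, 0.2516]
tcp_rot: [-179.9, 0.0, 90.1]
wrist_force: [-0.1, -0.5, -1.8]
opening: 0.0477
grasp_force: 42.0
```

move_arm(
  jaw=[1,1,1,1,1,1],
  delta_pos=[
    [0,-0.001,-0.025],
    [0,0,-0.018],
    [0,0,-0.01],
    [0,0,-0.005],
    [0,0,0],
    [0,0,0],
  ],
  yaw=[0,0,0,0,0,0],
)

```text
time: 6.68
ee_pos: [0.5439, 0.1499, 0.1954]
tcp_rot: [-180.0, 0.0, 90.0]
wrist_force: [-0.0, 0.4, -1.0]
opening: 0.0479
grasp_force: 42.7
```

move_arm(
  jaw=[1,1,1,1],
  delta_pos=[
    [0,0,-0.002],
    [0,0,0],
    [0,0,0],
    [0,0,0],
  ],
  yaw=[0,0,0,0],
)

```text
time: 7.02
ee_pos: [0.5442, 0.15, 0.1937]
tcp_rot: [180.0, -0.0, 90.0]
wrist_force: [-0.4, 0.2, -2.0]
opening: 0.0477
grasp_force: 42.6
```

move_arm(
  jaw=[1,1,1],
  delta_pos=[
    [0,0,-0.002],
    [0,0,0],
    [0,0,0],
  ],
  yaw=[0,0,0],
)

```text
time: 7.27
ee_pos: [0.5443, 0.15, 0.1919]
tcp_rot: [180.0, -0.0, 90.0]
wrist_force: [0.5, 0.2, 1.0]
opening: 0.0479
grasp_force: 43.9
```

move_arm(
  jaw=[1,1,1],
  delta_pos=[
    [0,0,-0.0015],
    [0,0,0],
    [0,0,0],
  ],
  yaw=[0,0,0],
)

```text
time: 7.52
ee_pos: [0.5442, 0.15, 0.1918]
tcp_rot: [179.9, -0.0, 90.0]
wrist_force: [-5.2, -0.9, 13.1]
opening: 0.0479
grasp_force: 49.6
```

move_arm(
  jaw=[1,0.36,0.32,0.28,0.28,0.28,0.28],
  delta_pos=[
    [0,0,0.001],
    [0,0,0],
    [0,0,0],
    [0,0,0],
    [0,0,0],
    [0,0,0],
    [0,0,0],
  ],
  yaw=[0,0,0,0,0,0,0],
)

```text
time: 8.1
ee_pos: [0.5441, 0.15, 0.191]
tcp_rot: [-180.0, 0.0, 90.0]
wrist_force: [-0.6, 0.7, -1.5]
opening: 0.0614
grasp_force: 0.0
```

move_arm(
  jaw=[0.28,0.28,0.28,0,0,0,0,0],
  delta_pos=[
    [0,0,0.02],
    [0,0,0.03],
    [0,0,0.035],
    [0,0,0.02],
    [0,-0.03,0],
    [0,-0.035,0],
    [0,-0.035,0],
    [0,-0.035,0],
  ],
  yaw=[0,0,0,0,0,0,0,0],
)

```text
time: 8.77
ee_pos: [0.5439, 0.0138, 0.2964]
tcp_rot: [180.0, 0.0, 90.1]
wrist_force: [-0.4, 0.4, -0.9]
opening: 0.085
grasp_force: 0.0
```

Run:
```python
from h import *
a=camera("side")[195:305,185:365];b=camera("top")[105:235,120:260]
im=np.hstack([cv2.resize(a,(400,244)),cv2.resize(b,(263,244))]);cv2.imwrite("pics/p1.png",cv2.cvtColor(cv2.resize(im,(796,293),interpolation=cv2.INTER_CUBIC),cv2.COLOR_RGB2BGR))
for q in outline_of("top","small_block")[:3]:
    print(q["confidence"],q["xy"],ray("top",q["xy"],.026)[:2].round(4))
```

```text
0.86 [186.0, 171.7] [0.5363 0.1467]
```

View pics/p1.png

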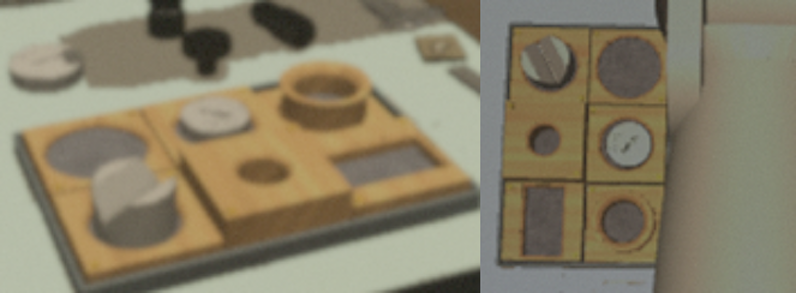

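The small block lies in its recess at crop (628,143), and looks flat. Next is the loupe, with the same gripper yaw.

move_arm(
  jaw=[0,0,0,0,0,0,0],
  delta_pos=[
    [-0.014,-0.027,0],
    [-0.014,-0.025,0],
    [0,0,-0.03],
    [0,0,-0.035],
    [0,0,-0.025],
    [0,0,-0.008],
    [0,0,0],
  ],
  yaw=[0,0,0,0,0,0,0],
  force=30,
)

```text
time: 9.5
ee_pos: [0.5154, -0.0363, 0.1962]
tcp_rot: [-179.8, -0.0, 90.0]
wrist_force: [-0.5, 0.1, 0.7]
opening: 0.0854
grasp_force: 0.0
```

move_arm(
  jaw=[0.4,0.8,1,1,1,1,1,1],
  delta_pos=[
    [0,0,0],
    [0,0,0],
    [0,0,0],
    [0,0,0],
    [0,0,0],
    [0,0,0],
    [0,0,0],
    [0,0,0],
  ],
  yaw=[0,0,0,0,0,0,0,0],
)

```text
time: 10.17
ee_pos: [0.5167, -0.037, 0.1997]
tcp_rot: [179.9, -0.0, 90.0]
wrist_force: [-0.1, 0.8, 5.2]
opening: 0.0347
grasp_force: 29.6
```

move_arm(
  jaw=[1,1,1,1,1,1,1,1,1,1],
  delta_pos=[
    [0,0,0.01],
    [0,0,0.025],
    [0,0,0.035],
    [0,0,0.03],
    [-0.01,0.03,0],
    [-0.01,0.034,0],
    [-0.01,0.034,0],
    [-0.01,0.034,0],
    [-0.01,0.034,0],
    [-0.009,0.021,0],
  ],
  yaw=[0,0,0,0,0,0,0,0,0,0],
)

```text
time: 11.0
ee_pos: [0.4562, 0.1523, 0.2993]
tcp_rot: [179.9, -0.1, 90.1]
wrist_force: [-0.3, 0.4, -1.3]
opening: 0.0345
grasp_force: 30.3
```

move_arm(
  jaw=[1,1,1,1],
  delta_pos=[
    [0,0,0],
    [0,0,-0.015],
    [0,0,-0.015],
    [0,0,0],
  ],
  yaw=[0,0,0,0],
)

```text
time: 11.33
ee_pos: [0.4566, 0.1496, 0.2665]
tcp_rot: [-179.8, 0.1, 90.0]
wrist_force: [-0.9, 0.2, -0.7]
opening: 0.0346
grasp_force: 30.3
```

Run:
```python
from h import *
a=camera("side")[170:260,250:370]
cv2.imwrite("pics/p2.png",cv2.cvtColor(cv2.resize(a,(720,540),interpolation=cv2.INTER_CUBIC),cv2.COLOR_RGB2BGR))
o=bot.get_obs();print(o["ee_pos"].round(4),o["wrist_force"])
for q in pinpoint("side","loupe")[:2]:print(q["confidence"],q["xy"],ray("side",q["xy"],o["ee_pos"][2]-.1985)[:3].round(4))
```

```text
[0.4568 0.1496 0.2678] [-0.30784037 -0.73043585  0.11976259]
0.84 [308.0, 213.1] [0.4621 0.1643 0.0693]
0.4 [286.4, 208.1] [0.4923 0.1301 0.0693]
```

View pics/p2.png

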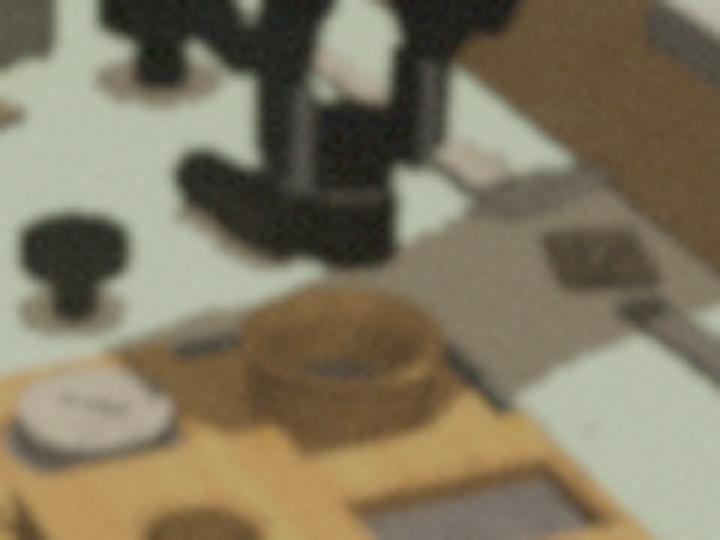

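move_arm(
  jaw=[1,1,1,1,1,1],
  delta_pos=[
    [0,0,-0.015],
    [0,0,-0.015],
    [0,0,-0.01],
    [0,0,-0.007],
    [0,0,0],
    [0,0,0],
  ],
  yaw=[0,0,0,0,0,0],
)

```text
time: 11.93
ee_pos: [0.4573, 0.1499, 0.2217]
tcp_rot: [180.0, -0.0, 90.0]
wrist_force: [0.2, 0.0, -0.1]
opening: 0.0347
grasp_force: 30.3
```

move_arm(
  jaw=[1,1,1,1],
  delta_pos=[
    [0,0,-0.003],
    [0,0,0],
    [0,0,-0.002],
    [0,0,0],
  ],
  yaw=[0,0,0,0],
)

```text
time: 12.27
ee_pos: [0.4571, 0.15, 0.2162]
tcp_rot: [180.0, -0.0, 90.0]
wrist_force: [0.3, 1.2, -0.4]
opening: 0.0346
grasp_force: 30.3
```

move_arm(
  jaw=[1,1,1,1],
  delta_pos=[
    [0,0,-0.0015],
    [0,0,0],
    [0,0,0],
    [0,0,0],
  ],
  yaw=[0,0,0,0],
)

```text
time: 12.6
ee_pos: [0.4571, 0.15, 0.2147]
tcp_rot: [-180.0, 0.0, 90.0]
wrist_force: [0.5, -0.1, -0.3]
opening: 0.0349
grasp_force: 30.3
```

move_arm(
  jaw=[1,1,1],
  delta_pos=[
    [0,0,-0.0015],
    [0,0,0],
    [0,0,0],
  ],
  yaw=[0,0,0],
)

```text
time: 12.85
ee_pos: [0.4571, 0.15, 0.2131]
tcp_rot: [-180.0, 0.0, 90.0]
wrist_force: [-0.1, 0.3, -0.2]
opening: 0.0345
grasp_force: 30.3
```

move_arm(
  jaw=[1,1,1],
  delta_pos=[
    [0,0,-0.0015],
    [0,0,0],
    [0,0,0],
  ],
  yaw=[0,0,0],
)

```text
time: 13.1
ee_pos: [0.4571, 0.15, 0.2127]
tcp_rot: [180.0, -0.0, 90.0]
wrist_force: [-3.3, -1.1, 9.3]
opening: 0.035
grasp_force: 31.1
```

move_arm(
  jaw=[1,0.52,0.48,0.44,0.4,0.4],
  delta_pos=[
    [0,0,0.001],
    [0,0,0],
    [0,0,0],
    [0,0,0],
    [0,0,0],
    [0,0,0],
  ],
  yaw=[0,0,0,0,0,0],
)

```text
time: 13.6
ee_pos: [0.4571, 0.15, 0.2125]
tcp_rot: [-180.0, 0.0, 90.0]
wrist_force: [0.4, 0.2, 0.3]
opening: 0.0515
grasp_force: 0.0
```

move_arm(
  jaw=[0.4,0.4,0.4,0,0,0,0,0,0,0],
  delta_pos=[
    [0,0,0.02],
    [0,0,0.03],
    [0,0,0.03],
    [0,-0.03,0],
    [0,-0.035,0],
    [0,-0.035,0],
    [-0.013,-0.025,0],
    [-0.014,-0.016,0],
    [0,0,0],
    [0,0,0],
  ],
  yaw=[0,0,0,0.04,0.04,0.04,0.04,0.04,0.04,0],
)

```text
time: 14.43
ee_pos: [0.4297, 0.0081, 0.2929]
tcp_rot: [180.0, 0.0, 103.7]
wrist_force: [-0.0, 0.0, -0.3]
opening: 0.0856
grasp_force: 0.0
```

Run:
```python
from h import *
a=camera("side")[190:300,185:365]
cv2.imwrite("pics/p3.png",cv2.cvtColor(cv2.resize(a,(720,440),interpolation=cv2.INTER_CUBIC),cv2.COLOR_RGB2BGR))
b=camera("top");cv2.imwrite("pics/t3.png",cv2.cvtColor(b,cv2.COLOR_RGB2BGR))
for n,z in(("small_block",.026),("loupe",.061),("objective",.03)):
  for q in outline_of("top",n)[:2]:print(n,q["confidence"],q["xy"],ray("top",q["xy"],z)[:2].round(4))
```

```text
small_block 0.51 [186.0, 170.7] [0.5388 0.1468]
loupe 0.45 [181.2, 202.1] [0.4557 0.1504]
```

View pics/p3.png

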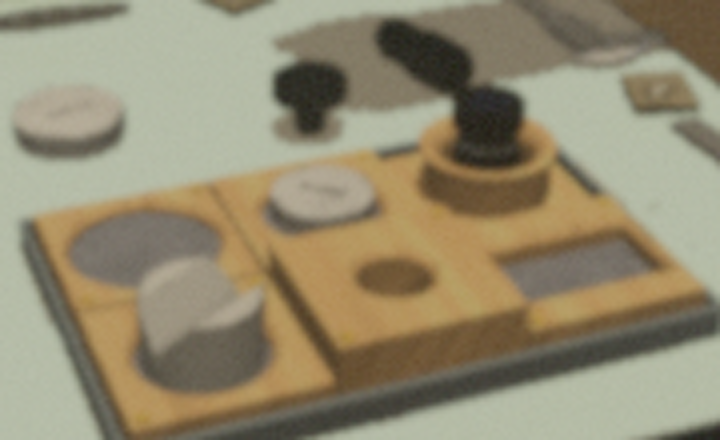

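The loupe stands upright in its cup at crop (488,125). Next the objective.

move_arm(
  jaw=[0,0,0,0,0,0],
  delta_pos=[
    [-0.001,0,-0.035],
    [0,0,-0.035],
    [0,0,-0.025],
    [0,0,-0.012],
    [0,0,0],
    [0,0,0],
  ],
  yaw=[0.004,0,0,0,0,0],
  force=40,
)

```text
time: 15.18
ee_pos: [0.4294, 0.0092, 0.1862]
tcp_rot: [-180.0, -0.0, 104.0]
wrist_force: [-0.7, 0.6, 0.1]
opening: 0.0852
grasp_force: 0.0
```

move_arm(
  jaw=[0.4,0.8,1,1,1,1,1,1,1],
  delta_pos=[
    [0,0,0],
    [0,0,0],
    [0,0,0],
    [0,0,0],
    [0,0,0],
    [0,0,0],
    [0,0,0],
    [0,0,0],
    [0,0,0],
  ],
  yaw=[0,0,0,0,0,0,0,0,0],
)

```text
time: 15.93
ee_pos: [0.4295, 0.009, 0.1867]
tcp_rot: [179.9, 0.0, 104.0]
wrist_force: [0.4, 0.5, 6.1]
opening: 0.0289
grasp_force: 40.4
```

move_arm(
  jaw=[1,1,1,1,1,1,1,1,1,1],
  delta_pos=[
    [0,0,0.01],
    [0,0,0.025],
    [0,0,0.035],
    [0,0,0.03],
    [0.003,0.025,0],
    [0.003,0.03,0],
    [0.003,0.03,0],
    [0.003,0.03,0],
    [0.003,0.03,0],
    [0.003,0.03,0],
  ],
  yaw=[0,0,0.09,0.1,0.1,0.1,0.1,0.1,0.1,0.1],
)

```text
time: 16.77
ee_pos: [0.4469, 0.1854, 0.2862]
tcp_rot: [-180.0, -0.0, 149.5]
wrist_force: [1.2, -1.2, -2.2]
opening: 0.0294
grasp_force: 39.9
```

move_arm(
  jaw=[1,1,1,1,1,1,1,1,1],
  delta_pos=[
    [0.003,0.025,0],
    [0.003,0.02,0],
    [0.002,0.009,0],
    [0,0,0],
    [0,0,0],
    [0,0,0],
    [0,0,-0.02],
    [0,0,-0.02],
    [0,0,0],
  ],
  yaw=[0.1,0.1,0.1,0.1,0.1,0.052,0,0,0],
)

```text
time: 17.52
ee_pos: [0.4542, 0.2375, 0.2425]
tcp_rot: [-179.9, -0.3, -179.1]
wrist_force: [-0.6, -0.7, -2.7]
opening: 0.029
grasp_force: 39.9
```

Run:
```python
from h import *
a=camera("side")[190:290,270:390]
cv2.imwrite("pics/p4.png",cv2.cvtColor(cv2.resize(a,(600,500),interpolation=cv2.INTER_CUBIC),cv2.COLOR_RGB2BGR))
o=bot.get_obs();print(o["ee_pos"].round(4),o["tcp_rot"])
for q in pinpoint("side","objective")[:1]:print(q["confidence"],q["xy"],ray("side",q["xy"],o["ee_pos"][2]-.1865)[:3].round(4))
```

```text
[0.4544 0.2376 0.2443] [-179.89746874   -0.20165441 -179.13560805]
```

View pics/p4.png

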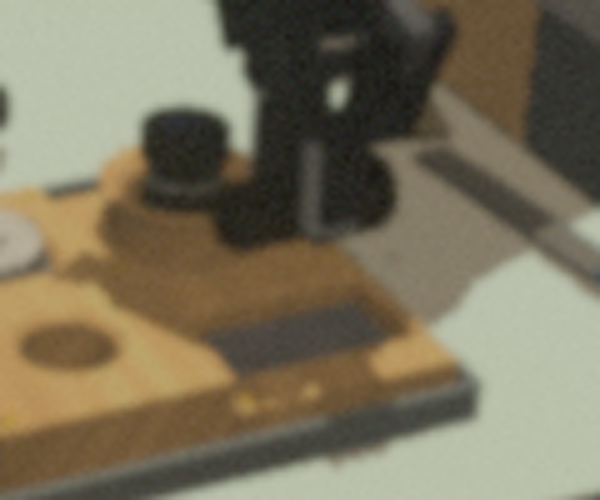

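move_arm(
  jaw=[1,1,1,1,1,1],
  delta_pos=[
    [0.001,0,-0.015],
    [0,0,-0.015],
    [0,0,-0.008],
    [0,0,-0.004],
    [0,0,0],
    [0,0,0],
  ],
  yaw=[0,0,0,0,0,0],
)

```text
time: 18.12
ee_pos: [0.4563, 0.2381, 0.2046]
tcp_rot: [180.0, 0.0, -179.1]
wrist_force: [0.4, -0.5, -1.4]
opening: 0.0294
grasp_force: 40.0
```

move_arm(
  jaw=[1,1,1],
  delta_pos=[
    [0,0,-0.002],
    [0,0,0],
    [0,0,0],
  ],
  yaw=[0,0,0],
)

```text
time: 18.37
ee_pos: [0.4562, 0.238, 0.2021]
tcp_rot: [180.0, 0.0, -179.1]
wrist_force: [-0.3, 0.4, -1.4]
opening: 0.0293
grasp_force: 40.0
```

move_arm(
  jaw=[1,1,1],
  delta_pos=[
    [0,0,-0.0015],
    [0,0,0],
    [0,0,0],
  ],
  yaw=[0,0,0],
)

```text
time: 18.62
ee_pos: [0.4561, 0.238, 0.2001]
tcp_rot: [-180.0, -0.0, -179.1]
wrist_force: [-0.3, -0.7, -1.6]
opening: 0.029
grasp_force: 40.0
```

move_arm(
  jaw=[1,1,1],
  delta_pos=[
    [0,0,-0.0015],
    [0,0,0],
    [0,0,0],
  ],
  yaw=[0,0,0],
)

```text
time: 18.87
ee_pos: [0.4561, 0.2379, 0.1986]
tcp_rot: [-180.0, -0.0, -179.1]
wrist_force: [-0.8, 0.5, -1.6]
opening: 0.0295
grasp_force: 40.0
```

move_arm(
  jaw=[1,0.68,0.63,0.58,0.54,0.54],
  delta_pos=[
    [0,0,0],
    [0,0,0],
    [0,0,0],
    [0,0,0],
    [0,0,0],
    [0,0,0],
  ],
  yaw=[0,0,0,0,0,0],
)

```text
time: 19.37
ee_pos: [0.4562, 0.238, 0.1989]
tcp_rot: [180.0, 0.0, -179.1]
wrist_force: [-0.1, 0.1, -0.3]
opening: 0.039
grasp_force: 0.0
```

move_arm(
  jaw=[0.54,0.54,0.54,0.54,0,0,0,0,0,0],
  delta_pos=[
    [0,0,0.015],
    [0,0,0.025],
    [0,0,0.035],
    [0,0,0.035],
    [0.015,-0.02,0],
    [0.015,-0.02,0],
    [0.015,-0.02,0],
    [0.015,-0.02,0],
    [0.015,-0.02,0],
    [0.015,-0.02,0],
  ],
  yaw=[0,0,-0.1,-0.1,-0.1,-0.1,-0.1,-0.1,-0.1,-0.1],
)

```text
time: 20.2
ee_pos: [0.5467, 0.1169, 0.3088]
tcp_rot: [180.0, 0.0, 134.8]
wrist_force: [-0.4, 0.0, -0.7]
opening: 0.0858
grasp_force: 0.0
```

move_arm(
  jaw=[0,0,0,0,0,0,0,0,0,0],
  delta_pos=[
    [0.015,-0.02,0],
    [0.015,-0.02,0],
    [0.015,-0.02,0],
    [0.015,-0.02,0],
    [0.015,-0.02,0],
    [0.013,-0.015,0],
    [0,0,0],
    [0,0,0],
    [0,0,0],
    [0,0,0],
  ],
  yaw=[-0.1,-0.1,-0.1,-0.1,-0.1,-0.1,-0.1,-0.086,0,0],
)

```text
time: 21.03
ee_pos: [0.6342, 0.0029, 0.3086]
tcp_rot: [-180.0, -0.0, 90.2]
wrist_force: [0.6, -0.5, -0.3]
opening: 0.0854
grasp_force: 0.0
```

Run:
```python
from h import *
b=camera("top");a=camera("side")[185:305,185:365]
im=np.hstack([cv2.resize(b[105:235,120:260],(420,390)),cv2.resize(a,(380,390))])
cv2.imwrite("pics/p5.png",cv2.cvtColor(im,cv2.COLOR_RGB2BGR))
for n,z in(("objective",.042),("small_block",.028)):
  for q in outline_of("top",n)[:2]:print(n,q["confidence"],q["xy"],ray("top",q["xy"],z)[:2].round(4))
camera("side")
for q in pinpoint("side","large_block")[:2]:print(q["confidence"],q["xy"],ray("side",q["xy"],0)[:2].round(4))
```

```text
objective 0.84 [148.2, 202.0] [0.456  0.2325]
objective 0.2 [302.3, 225.9] [ 0.4079 -0.143 ]
small_block 0.75 [186.2, 170.9] [0.5379 0.1461]
0.87 [204.6, 222.1] [0.6302 0.0027]
```

View pics/p5.png

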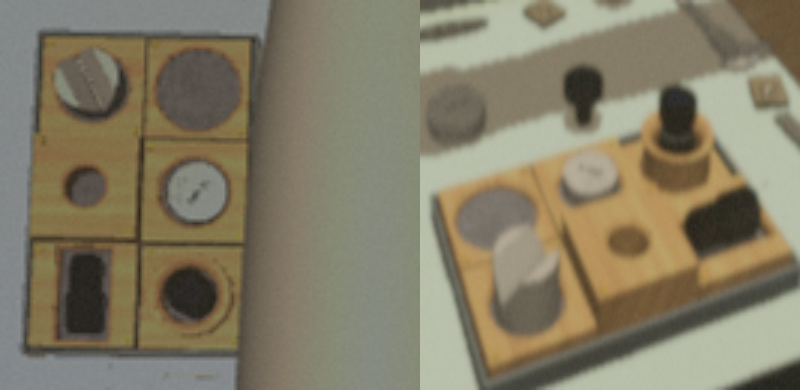

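The objective lies in its pocket at (84,293) and the small block is centred at (195,191). Next the large block.

move_arm(
  jaw=[0,0,0,0,0,0,0,0],
  delta_pos=[
    [0,0,-0.03],
    [0,0,-0.035],
    [0,0,-0.03],
    [0,0,-0.02],
    [0,0,-0.014],
    [0,0,-0.006],
    [0,0,0],
    [0,0,0],
  ],
  yaw=[0,0,0,0,0,0,0,0],
  force=50,
)

```text
time: 22.0
ee_pos: [0.6343, 0.003, 0.1744]
tcp_rot: [180.0, -0.0, 90.0]
wrist_force: [0.7, -0.5, 0.9]
opening: 0.0851
grasp_force: 0.0
```

move_arm(
  jaw=[0.3,0.6,1,1,1,1,1,1],
  delta_pos=[
    [0,0,0],
    [0,0,0],
    [0,0,0],
    [0,0,0],
    [0,0,0],
    [0,0,0],
    [0,0,0],
    [0,0,0],
  ],
  yaw=[0,0,0,0,0,0,0,0],
)

```text
time: 22.67
ee_pos: [0.6348, 0.003, 0.1758]
tcp_rot: [179.8, -0.0, 90.0]
wrist_force: [0.5, 1.1, 5.8]
opening: 0.0578
grasp_force: 52.6
```

move_arm(
  jaw=[1,1,1,1,1,1,1,1,1,1],
  delta_pos=[
    [0,0,0.01],
    [0,0,0.025],
    [0,0,0.025],
    [0,0,0.01],
    [-0.0015,0.025,0],
    [0,0.035,0],
    [0,0.035,0],
    [0,0.034,0],
    [0,0.02,0],
    [0,0,0],
  ],
  yaw=[0,0,0,0,0,0,0,0,0,0],
)

```text
time: 23.5
ee_pos: [0.6322, 0.1559, 0.2432]
tcp_rot: [-180.0, -0.1, 90.2]
wrist_force: [1.1, 0.6, -4.5]
opening: 0.0578
grasp_force: 55.0
```

move_arm(
  jaw=[1,1,1,1,1,1],
  delta_pos=[
    [0,0,-0.02],
    [0,0,-0.02],
    [0,0,-0.008],
    [0,0,-0.002],
    [0,0,0],
    [0,0,0],
  ],
  yaw=[0,0,0,0,0,0],
)

```text
time: 24.0
ee_pos: [0.633, 0.1517, 0.1947]
tcp_rot: [179.9, -0.0, 90.0]
wrist_force: [0.3, -0.6, -3.4]
opening: 0.0577
grasp_force: 55.1
```

move_arm(
  jaw=[1,1,1],
  delta_pos=[
    [0,0,-0.002],
    [0,0,0],
    [0,0,0],
  ],
  yaw=[0,0,0],
)

```text
time: 24.25
ee_pos: [0.6328, 0.1519, 0.1923]
tcp_rot: [180.0, -0.0, 90.0]
wrist_force: [-0.4, -0.6, -4.0]
opening: 0.0572
grasp_force: 55.1
```

move_arm(
  jaw=[1,1,1],
  delta_pos=[
    [0,0,-0.0015],
    [0,0,0],
    [0,0,0],
  ],
  yaw=[0,0,0],
)

```text
time: 24.5
ee_pos: [0.6328, 0.152, 0.1909]
tcp_rot: [179.9, -0.0, 90.0]
wrist_force: [-1.1, -0.8, 1.1]
opening: 0.0573
grasp_force: 55.3
```

move_arm(
  jaw=[1,0.24,0.2,0.17,0.17,0.17],
  delta_pos=[
    [0,0,0],
    [0,0,0],
    [0,0,0],
    [0,0,0],
    [0,0,0],
    [0,0,0],
  ],
  yaw=[0,0,0,0,0,0],
)

```text
time: 25.0
ee_pos: [0.6326, 0.152, 0.1902]
tcp_rot: [-180.0, 0.0, 90.0]
wrist_force: [0.9, 1.0, 0.2]
opening: 0.0711
grasp_force: 0.0
```

move_arm(
  jaw=[0.17,0.17,0.17,0.17,0,0,0,0,0,0],
  delta_pos=[
    [0,0,0.015],
    [0,0,0.03],
    [0,0,0.035],
    [0,0,0.03],
    [-0.019,-0.024,0],
    [-0.019,-0.024,0],
    [-0.019,-0.024,0],
    [-0.019,-0.024,0],
    [-0.019,-0.024,0],
    [-0.019,-0.024,0],
  ],
  yaw=[0,0,-0.1,-0.1,-0.1,-0.1,-0.1,-0.1,-0.1,-0.1],
)

```text
time: 25.83
ee_pos: [0.5175, 0.0071, 0.3002]
tcp_rot: [180.0, -0.0, 43.9]
wrist_force: [0.9, -0.0, 0.1]
opening: 0.0854
grasp_force: 0.0
```

move_arm(
  jaw=[0,0,0,0,0,0,0,0,0,0],
  delta_pos=[
    [-0.019,-0.024,0],
    [-0.019,-0.024,0],
    [-0.019,-0.024,0],
    [-0.019,-0.024,0],
    [-0.019,-0.024,0],
    [-0.019,-0.027,0],
    [0,0,0],
    [0,0,0],
    [0,0,0],
    [0,0,0],
  ],
  yaw=[-0.1,-0.1,-0.1,-0.1,-0.1,-0.1,-0.1,-0.071,0,0],
)

```text
time: 26.67
ee_pos: [0.4046, -0.1391, 0.3003]
tcp_rot: [180.0, -0.0, 0.1]
wrist_force: [0.1, 0.2, 0.0]
opening: 0.0857
grasp_force: 0.0
```

Run:
```python
from h import *
b=camera("top");a=camera("side")[60:305,165:365]
im=np.hstack([cv2.resize(b[105:275,120:350],(460,340)),cv2.resize(a,(278,340))])
cv2.imwrite("pics/p6.png",cv2.cvtColor(im,cv2.COLOR_RGB2BGR))
for n,z in(("large_block",.031),("small_block",.028),("objective",.042),("loupe",.061)):
  for q in outline_of("top",n)[:1]:
    ys,xs=np.nonzero(q["mask"]);c=(xs.mean(),ys.mean());print(n,q["confidence"],np.round(c,1),ray("top",c,z)[:2].round(4))
o=bot.get_obs();print(o["q"].round(1),o["ee_pos"],o["tcp_rot"])
```

```text
large_block 0.69 [186.  133.8] [0.6319 0.1504]
small_block 0.59 [185.2 168.3] [0.5445 0.149 ]
objective 0.77 [147.4 202.8] [0.4539 0.2343]
loupe 0.59 [182.7 201.6] [0.4569 0.1469]
[-18.9 -12.6 -18.1  84.5  -0.  161. ] [ 0.40479268 -0.13878379  0.30012148] [-1.79998854e+02  9.01316998e-03  7.64544893e-02]
```

View pics/p6.png

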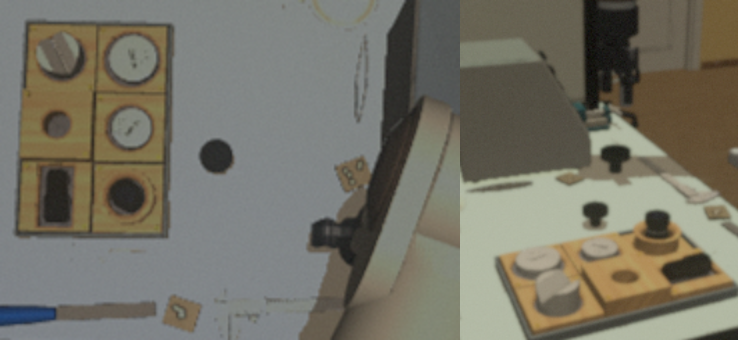

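All four placed pieces are within 4 mm of their insert centres. Now the large anvil, at crop (330,232) under the gripper.

move_arm(
  jaw=[0,0,0,0,0,0],
  delta_pos=[
    [0,0,-0.02],
    [0,0,-0.02],
    [0,0,-0.02],
    [0,0,-0.01],
    [0,0,0],
    [0,0,0],
  ],
  yaw=[0,0,0,0,0,0],
  force=60,
)

```text
time: 27.47
ee_pos: [0.4046, -0.1389, 0.2304]
tcp_rot: [-180.0, 0.0, 0.0]
wrist_force: [-0.8, -0.3, 0.8]
opening: 0.0854
grasp_force: 0.0
```

move_arm(
  jaw=[0,0,0,0,0],
  delta_pos=[
    [0,0,-0.012],
    [0,0,-0.012],
    [0,0,-0.008],
    [0,0,-0.002],
    [0,0,0],
  ],
  yaw=[0,0,0,0,0],
)

```text
time: 27.88
ee_pos: [0.4043, -0.1389, 0.1953]
tcp_rot: [-180.0, 0.1, -0.0]
wrist_force: [0.5, 0.2, -0.5]
opening: 0.0855
grasp_force: 0.0
```

move_arm(
  jaw=[0.3,0.6,1,1,1,1,1,1],
  delta_pos=[
    [0,0,0],
    [0,0,0],
    [0,0,0],
    [0,0,0],
    [0,0,0],
    [0,0,0],
    [0,0,0],
    [0,0,0],
  ],
  yaw=[0,0,0,0,0,0,0,0],
)

```text
time: 28.55
ee_pos: [0.4049, -0.139, 0.1973]
tcp_rot: [-180.0, -0.1, -0.0]
wrist_force: [-1.2, 2.1, 6.4]
opening: 0.0537
grasp_force: 62.8
```

move_arm(
  jaw=[1,1,1,1,1,1,1,1,1,1],
  delta_pos=[
    [0,0,0.01],
    [0,0,0.025],
    [0,0,0.035],
    [0,0,0.03],
    [0,0.03,0],
    [0,0.03,0],
    [0,0.03,0],
    [0,0.03,0],
    [0,0.03,0],
    [0,0.03,0],
  ],
  yaw=[0,0,0,0,0.1,0.11,0.11,0.11,0.11,0.11],
)

```text
time: 29.38
ee_pos: [0.4041, 0.0423, 0.2966]
tcp_rot: [180.0, 0.0, 37.5]
wrist_force: [0.6, -0.1, -4.5]
opening: 0.0538
grasp_force: 65.2
```

move_arm(
  jaw=[1,1,1,1,1,1,1,1,1,1],
  delta_pos=[
    [0.016,0.022,0],
    [0.016,0.022,0],
    [0.016,0.022,0],
    [0.016,0.022,0],
    [0.016,0.022,0],
    [0.016,0.022,0],
    [0.016,0.022,0],
    [0.016,0.022,0],
    [0.01,0.022,0],
    [0,0,0],
  ],
  yaw=[0.11,0.11,0.11,0.11,0.11,0.11,0.11,0.11,0.11,0.11],
)

```text
time: 30.22
ee_pos: [0.5439, 0.242, 0.2953]
tcp_rot: [-180.0, -0.0, 100.7]
wrist_force: [-1.0, -0.1, -4.5]
opening: 0.0535
grasp_force: 65.6
```

move_arm(
  jaw=[1,1,1,1,1,1,1,1,1,1],
  delta_pos=[
    [0,0,0],
    [0,0,0],
    [0,0,0],
    [0,0,0],
    [0,0,0],
    [0,0,0],
    [0,0,0],
    [0,0,0],
    [0,0,-0.02],
    [0,0,0],
  ],
  yaw=[0.11,0.11,0.11,0.11,0.11,0.11,0.11,0.11,0.1,0.02],
)

```text
time: 31.05
ee_pos: [0.5421, 0.2387, 0.2733]
tcp_rot: [-179.8, -0.2, 157.8]
wrist_force: [-0.0, -0.0, -6.5]
opening: 0.0541
grasp_force: 65.6
```

Run:
```python
from h import *
a=camera("side")[160:310,190:380]
cv2.imwrite("pics/p7.png",cv2.cvtColor(cv2.resize(a,(760,600),interpolation=cv2.INTER_CUBIC),cv2.COLOR_RGB2BGR))
o=bot.get_obs();print(o["ee_pos"].round(4),o["tcp_rot"])
for q in pinpoint("side","flat_anvil")[:2]:print(q["confidence"],q["xy"],ray("side",q["xy"],o["ee_pos"][2]-.1965)[:3].round(4))
m=camera_model("side");c=np.array(m["R"])@np.array([.543,.239,o["ee_pos"][2]-.1965])+m["t"];print(m["fx"]*c[0]/c[2]+m["cx"],m["fy"]*c[1]/c[2]+m["cy"])
```

```text
[0.5421 0.2387 0.2744] [-1.79823179e+02 -1.61338983e-01  1.57623638e+02]
0.68 [329.0, 258.0] [0.5042 0.3265 0.0779]
0.59 [259.9, 223.6] [0.567  0.1845 0.0779]
284.10674438579156 235.68853987181492
```

View pics/p7.png

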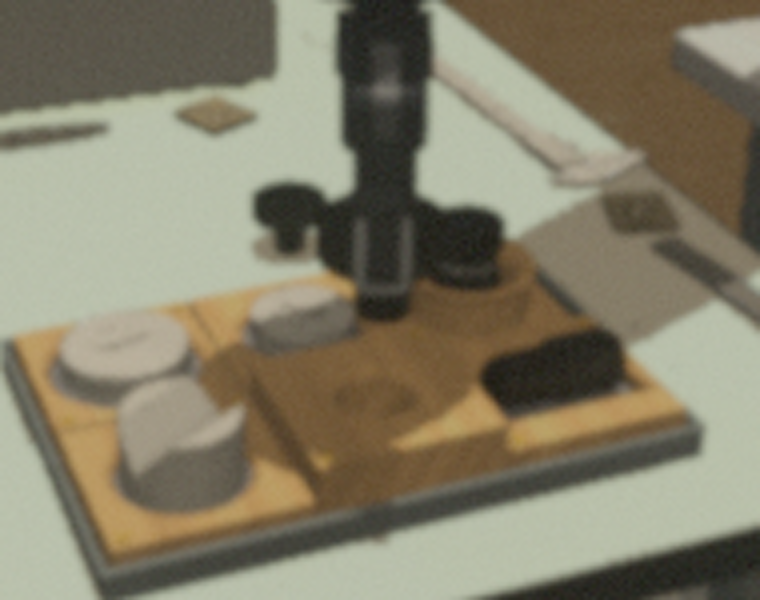

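move_arm(
  jaw=[1,1,1,1,1,1,1,1],
  delta_pos=[
    [0.001,0,0],
    [0,0,-0.01],
    [0,0,-0.01],
    [0,0,-0.01],
    [0,0,-0.01],
    [0,0,-0.01],
    [0,0,-0.005],
    [0,0,0],
  ],
  yaw=[0.1,0.1,0.1,0.09,0,0,0,0],
)

```text
time: 31.82
ee_pos: [0.5433, 0.2388, 0.2199]
tcp_rot: [-179.9, -0.1, 179.7]
wrist_force: [-0.5, 1.0, -3.9]
opening: 0.0539
grasp_force: 65.6
```

move_arm(
  jaw=[1,1,1,1,1,1],
  delta_pos=[
    [0,0,-0.003],
    [0,0,0],
    [0,0,-0.002],
    [0,0,0],
    [0,0,-0.001],
    [0,0,0],
  ],
  yaw=[0,0,0,0,0,0],
)

```text
time: 32.32
ee_pos: [0.5436, 0.239, 0.2152]
tcp_rot: [180.0, 0.0, 179.9]
wrist_force: [-0.5, 1.0, -4.5]
opening: 0.0537
grasp_force: 65.7
```

move_arm(
  jaw=[1,1,1,1],
  delta_pos=[
    [0,0,-0.002],
    [0,0,0],
    [0,0,-0.001],
    [0,0,0],
  ],
  yaw=[0,0,0,0],
)

```text
time: 32.65
ee_pos: [0.5436, 0.239, 0.212]
tcp_rot: [-180.0, -0.0, 179.9]
wrist_force: [-0.5, -0.0, -4.5]
opening: 0.0535
grasp_force: 65.7
```

move_arm(
  jaw=[1,1,1,1],
  delta_pos=[
    [0,0,-0.001],
    [0,0,0],
    [0,0,0],
    [0,0,0],
  ],
  yaw=[0,0,0,0],
)

```text
time: 32.98
ee_pos: [0.5436, 0.239, 0.2112]
tcp_rot: [-180.0, -0.0, 179.9]
wrist_force: [0.3, 0.5, -4.5]
opening: 0.0536
grasp_force: 65.7
```

move_arm(
  jaw=[1,1,1],
  delta_pos=[
    [0,0,-0.001],
    [0,0,0],
    [0,0,0],
  ],
  yaw=[0,0,0],
)

```text
time: 33.23
ee_pos: [0.5436, 0.239, 0.2101]
tcp_rot: [-180.0, -0.0, 179.9]
wrist_force: [-0.1, -0.2, -4.8]
opening: 0.0535
grasp_force: 65.7
```

move_arm(
  jaw=[1,0.3,0.26,0.22,0.22,0.22],
  delta_pos=[
    [0,0,0],
    [0,0,0],
    [0,0,0],
    [0,0,0],
    [0,0,0],
    [0,0,0],
  ],
  yaw=[0,0,0,0,0,0],
)

```text
time: 33.73
ee_pos: [0.5437, 0.239, 0.2106]
tcp_rot: [180.0, 0.0, 179.9]
wrist_force: [-0.8, 0.1, -0.0]
opening: 0.0667
grasp_force: 0.0
```

move_arm(
  jaw=[0.22,0.22,0.22,0.22,0.22,0.22,0.22,0.22,0.22,0.22],
  delta_pos=[
    [0,0,0.015],
    [0,0,0.03],
    [0,0,0.035],
    [0,0,0.03],
    [0,-0.035,0],
    [-0.02,-0.03,0],
    [-0.02,-0.03,0],
    [-0.02,-0.03,0],
    [-0.02,-0.03,0],
    [-0.02,-0.03,0],
  ],
  yaw=[0,0,0,0,0,0,0,0,0,0],
)

```text
time: 34.57
ee_pos: [0.4424, 0.0529, 0.3203]
tcp_rot: [180.0, 0.0, 179.9]
wrist_force: [0.7, -0.1, 1.0]
opening: 0.0667
grasp_force: 0.0
```

move_arm(
  jaw=[0.22,0.22,0.22,0.22,0.22,0.22],
  delta_pos=[
    [0,-0.03,0],
    [0,-0.03,0],
    [0,-0.03,0],
    [0,-0.02,0],
    [0,0,0],
    [0,0,0],
  ],
  yaw=[0,0,0,0,0,0],
)

```text
time: 35.07
ee_pos: [0.4435, -0.0568, 0.3204]
tcp_rot: [180.0, 0.0, 179.8]
wrist_force: [-1.0, 0.6, 0.2]
opening: 0.0665
grasp_force: 0.0
```

Run:
```python
from h import *
b=camera("top");a=camera("side")[185:305,185:375]
im=np.hstack([cv2.resize(b[105:235,120:220],(300,390)),cv2.resize(a,(500,390))])
cv2.imwrite("pics/p8.png",cv2.cvtColor(im,cv2.COLOR_RGB2BGR))
for n,z in(("flat_anvil",.058),("large_block",.031),("small_block",.028),("objective",.042),("loupe",.061)):
  for q in outline_of("top",n)[:2]:
    ys,xs=np.nonzero(q["mask"]);c=(xs.mean(),ys.mean());print(n,q["confidence"],np.round(c,1),ray("top",c,z)[:2].round(4))
```

```text
flat_anvil 0.78 [147.2 165.9] [0.5417 0.2366]
flat_anvil 0.64 [227.1 181.8] [0.5086 0.0427]
large_block 0.8 [186.1 133.7] [0.6322 0.1502]
small_block 0.73 [185.5 168.4] [0.5441 0.1482]
objective 0.52 [147.1 202.7] [0.4541 0.2351]
loupe 0.51 [182.8 201.7] [0.4568 0.1465]
```

View pics/p8.png

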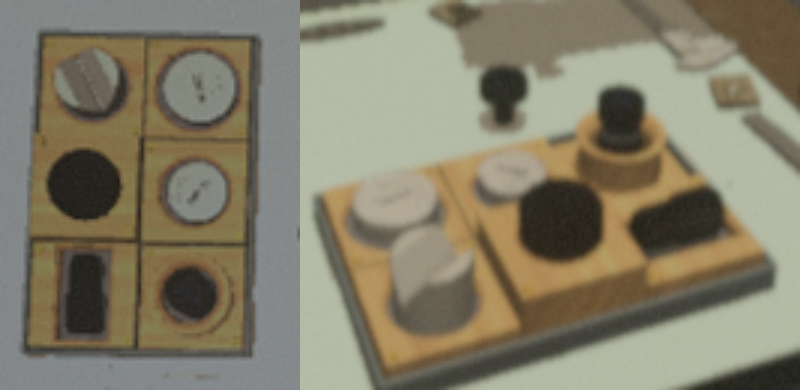

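All five pieces sit level and centred: the anvil at (84,184), large block (198,88), small block (195,191), objective (84,293) and loupe (190,293). Handing in.

```bash
python3 -c "
from workcell import bot
print(bot.job_done())"
```

```text
the job is handed in; nothing more can be done
None
```

I sorted all five pieces into their inserts and handed the job in at about 35 s; the last pictures showed each one seated and within about 4 mm of its insert's middle, but the hand-in call returned no verdict.

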